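# Vent the cap of a sample bottle in the microscope bench holder

### The arm

A 6-joint arm with a two-finger parallel gripper is mounted at the origin on the work surface. World frame = base frame: x ahead of the robot, y to its left, z up, the work surface at z = 0. Lengths are in m, angles in rad, forces in N, time in s.
With the tool pointing down it reaches from about 0.275 to 0.875 m from the base axis. Payload 12.5 kg.
Tool frame: the origin (TCP) lies on the centre line of the jaws, within the pads' length; the fingertips stand 25 mm ahead of it and the grasp point (between the pads) lies 6 mm ahead of it; z points along the fingers, x is the direction in which the jaws open and shut, and the axes are right-handed (so a half turn about z gives the same grasp; the last joint's range is limited). The gripper opens to 85 mm and grips with 20 to 120 N. Pads are 22 mm wide; open, the fingers measure 114 mm over their backs; the gripper's body (76 mm by 85 mm) begins 54 mm behind the grasp point. The pads swing forward as they close: fully open they stand 13 mm farther back than shut.
Start: joints at [-1.234, 0.351, 1.652, -0, 1.139, -0.085], TCP at [0.225, -0.502, 0.256] pointing down, gripper open.
Joint ranges: [-2.75, 2.75], [-0.79, 2.1], [0.01, 2.65], [-1.57, 4.71], [0.07, 3.14], [-2.87, 2.87]. Speed limits (rad/s): [2.22, 2.22, 2.79, 3.14, 3.14, 3.14].

### API

Orientations are given as [roll, pitch, yaw] about the fixed x, y, z axes, in that order (R = Rz(yaw) Ry(pitch) Rx(roll)).
In Python, from rig import get_obs, camera, get_calibration, sign_off gives the robot as it stands. The module is installed in compiled form; this text tells all that it offers.
- The arm moves only by the tool carry_out, never from a script. Its argument "commands" is a list of rows, each an object with "jaw": the opening, from 0 (shut) to 1 (fully open); "travel": the shift along the tool's x, y, z in mm, a list of three; "twist": the turn about the tool's z in rad. A call has 1 to 5 rows; each row is the pose to reach, as a shift and turn from the pose measured when the call began, along the tool's axes at that moment; what a row does not reach only later rows make up. A row lasts 1/8 s, in which the tool goes at most 62.5 mm and 10.7 degrees, less where a joint would pass 70% of its speed; a pose out of reach is approached as far as the arm can. A call with a gripper value outside its range is refused whole. The fingers move at their own pace and stop on an object; "squeeze" is the grip in N (left out, the last holds). Time passes only in rows, so rows that repeat a pose let the fingers close. It gives the time, the measured TCP pose, the force and the opening at its end, in the units of the state.
- get_obs(): the state, without advancing time (a new reading comes with each control period).
- camera(name): name is "scene" or "top"; returns (picture, depth): 400x640x3 uint8, red, green, blue; 400x640 float32, m along the optical axis (not along the pixel's ray), 0 where there is no reading.
- get_calibration(name): a dict with "vfov" (degrees; the focal length in pixels is half the picture's height over the tangent of half this angle, whatever the lens; pixels are square), "cx", "cy" (the principal point, pixels), "D" ([k1, k2, p1, p2, k3] as OpenCV has them; the pictures are not rectified), "R" (3x3) and "t" (3): a world point X has camera coordinates R X + t. Camera axes: x right, y down, z forward; pixel columns grow to the right and rows downward; lengths in m; the calibration is good to about 2 mm. A picture is of the moment at which its call begins. get_calibration takes no time and is no camera call.
- sign_off(): hands the job in, once; it reports no verdict.
The state is a dict: "clock": time; "q": joint angles; "joint_velocities": joint speeds; "joint_efforts": joint torques, N m; "tool_pos": TCP position; "tcp_rot": TCP orientation; "wrist_force": force on the tool from outside, world axes, zero at the start; "ft_torque": the same for the moment, N m; "opening": opening from 0.0 (shut) to 1.0 (fully open).
Only numpy, scipy, OpenCV 4.12 (cv2) and the standard library are available. Lean on these libraries where they do the work, as an engineer would, in place of code of your own. Each camera call takes 0.05 s, during which the arm holds its last target. There are 200 camera calls.

### The job

Stand the square sample bottle squarely in the square pocket of the aluminium holder, fully down on the pocket's floor, then screw its cap down (clockwise from above) until it bottoms out, and back it off a quarter turn so that the sample can breathe. Finish while still gripping the cap at that quarter-turn setting: do not let go of it, and the bottle stays seated in the pocket. Leave the jar, dish and mouse where they are.

Things in the scene. Friction and masses are not known exactly. Their poses are not given: they have to be found in the camera images.
- bottle: Square white plastic sample bottle, loose, upright, about 0.2 kg: body 44 x 44 mm, straight sides to 55 mm above its foot, then a short shoulder and a neck 32 mm across up to 64 mm; 92 mm tall with cap screwed home. Origin: centre of its underside; z up, x and y square to its sides. Any of the four ways round fits the pocket. Unseated, it turns with its cap; seated, its play is about 4 degrees.
- cap: Round grey ribbed screw cap on the bottle, 36 mm across, 28 mm tall, with a white index rib 1.6 mm high on top, from the middle to the rim along its +x. Origin: centre of its underside, 64 mm above the bottle's foot when bottomed. Right-hand thread, 4 mm rise per turn; starts 2.2 to 3.4 rad short of bottoming. Drags with 0.06 N m, stays where left, never comes off; the bottle can be carried by it.
- cap_top (a point): Centre of the cap's flat top, 28 mm above the cap's origin; 92 mm above the bottle's foot when bottomed out.
- cap_turn (a joint): How far the cap is backed off from bottoming, rad: 0 is bottomed out on a hard stop, growing anticlockwise seen from above (unscrewing); a quarter turn back is 1.57. A stop at 5.0 keeps the cap on.
- holder: The holder, fixed to the bench: white plate 130 x 130 x 8 mm carrying a grey aluminium block 84 x 84 mm whose top is 34 mm above the bench. In the block's middle is a square pocket 47 x 47 mm (sides along the holder's x and y), 18 mm deep, its mouth bevelled 4 mm wide over the top 6 mm. Origin: centre of the plate's underside, z up.
- pocket_floor (a point): Centre of the pocket's floor, 16 mm above the bench and 18 mm below the block's top, axes as the holder's. With the bottle seated, its origin is here and the bottomed cap's top is 108 mm above the bench.
- jar: Bystander: small round lidded jar, 42 mm across, 70 mm tall, loose. Origin: centre of its underside. Leave it alone.
- dish: Bystander: clear round open dish, 90 mm across, 16 mm tall, loose. Origin: centre of its underside. Leave it alone.
- mouse: Bystander: grey and black computer mouse, 108 x 60 mm, 35 mm tall, long along its x, loose. Origin: centre of its underside. Leave it alone.
Not all that is in view belongs to the job. Leave any orange, pink or yellow look-alike of the bottle alone.

How it is judged:
By the outcome, as a careful person would: the job done as asked, in the order asked, and still so for the second after the job is handed in, while the arm keeps its last pose, push and grip.
It also fails if it takes over 64 s, if anything falls off the work surface, if the arm or the gripper's body presses on something with over 40 N, if the wrist force passes 120 N, or if a joint passes its speed limit or range.

## Working session

There is one attempt and no reset: what is moved stays moved. The work goes in short steps, Python scripts to look and compute and a tool call to move; the robot and the scene stay as the last step left them, time stands still between calls to the robot, and variables do not carry over. Pictures are saved under pics/ and viewed, about 8 in all and at most 12, crops included, and the job is handed in when it is done.

Besides the shell and the picture viewer there is one more tool, called after "Request:" as name(argument=value, ...) on one line, values as JSON. carry_out: Moves the arm, as the interface text tells. Its arguments: {"type":"object","properties":{"commands":{"type":"array","items":{"type":"object","properties":{"jaw":{"type":"number"},"travel":{"type":"array","items":{"type":"number"}},"twist":{"type":"number"}}}},"squeeze":{"type":"number"}},"required":["commands"]}

```bash
mkdir -p pics
cat > h.py <<'E'
import numpy as np, cv2
from rig import *
def K(n):
    c=get_calibration(n); f=200/np.tan(np.radians(c["vfov"])/2)
    return np.array([[f,0,c["cx"]],[0,f,c["cy"]],[0,0,1.]]),np.array(c["D"],float),np.array(c["R"]),np.array(c["t"])
def ray(n,uv,z):
    k,D,R,t=K(n); p=cv2.undistortPoints(np.array(uv,float).reshape(-1,1,2),k,D)[:,0]
    d=np.c_[p,np.ones(len(p))]@R; o=-R.T@t
    return o+d*((z-o[2])/d[:,2])[:,None]
def cloud(n,dep):
    k,D,R,t=K(n); v,u=np.mgrid[:400,:640]
    p=cv2.undistortPoints(np.stack([u.ravel(),v.ravel()],1).astype(float).reshape(-1,1,2),k,D)[:,0]
    X=np.c_[p,np.ones(len(p))]*dep.ravel()[:,None]
    return ((X-t)@R).reshape(400,640,3)
def proj(n,X):
    k,D,R,t=K(n); return cv2.projectPoints(np.array(X,float).reshape(-1,3),cv2.Rodrigues(R)[0],t,k,D)[0][:,0]
E
python3 - <<'E'
from h import *
for n in("scene","top"):
    p,d=camera(n); cv2.imwrite(f"pics/{n}0.png",p[:,:,::-1]); np.savez(f"{n}0.npz",p=p,d=d)
    k,D,R,t=K(n); print(n,k[0,0],D,-R.T@t,R[2])
o=get_obs();print(o["clock"],o["tool_pos"],o["tcp_rot"],o["opening"])
E
```

```text
scene 509.8307444674532 [-0.00603266  0.          0.          0.          0.        ] [ 1.20977343 -0.38368034  0.96645925] [-0.53493382  0.33713592 -0.7747162 ]
top 438.78776747050836 [-0.07388695  0.          0.          0.          0.        ] [ 0.55774093 -0.0147549   1.04519201] [ 0.04920301  0.03004033 -0.99833694]
0.1 [ 0.22510703 -0.50153364  0.25580781] [-3.14151511e+00  1.04886602e-03 -1.14897096e+00] 0.9997648476610488
```

View pics/scene0.png

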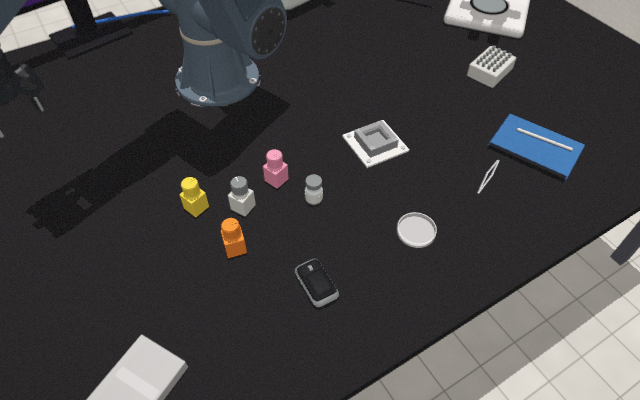

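View pics/top0.png

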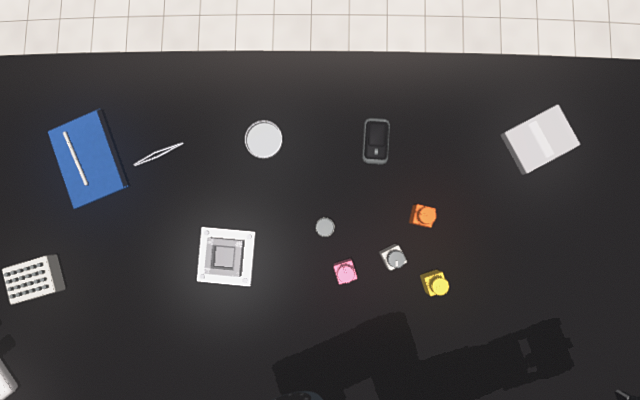

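The scene view shows the white bottle at about (241,195), the holder at (376,143), the jar at (314,190), the dish at (417,230) and the mouse at (317,283). In the top view the bottle cap is at (396,258), the holder at (226,257) and the jar at (325,227).

Run:
```python
from h import *
for n,box in (("top",(375,238,415,278)),("scene",(222,170,262,222))):
    z=np.load(n+"0.npz"); C=cloud(n,z["d"]); x0,y0,x1,y1=box
    c=C[y0:y1,x0:x1].reshape(-1,3); p=z["p"][y0:y1,x0:x1].reshape(-1,3)
    print(n,"zmax",np.percentile(c[:,2],[50,90,95,99,99.8]))
    top=c[c[:,2]>np.percentile(c[:,2],99)-0.006]; print(" captop",len(top),top.mean(0),(top.min(0)+top.max(0))/2,np.ptp(top,0))
    if n=="top":
        m=c[(c[:,2]>.02)]; print(" objs ext",m.min(0),m.max(0))
# holder: bright plate & block
z=np.load("top0.npz"); C=cloud("top",z["d"]); P=z["p"]
x0,y0=185,215; g=P[y0:300,x0:270].min(2)
m=(g>90).astype(np.uint8); cn=max(cv2.findContours(m,0,2)[0],key=cv2.contourArea)
r=cv2.minAreaRect(cn); b=cv2.boxPoints(r)+[x0,y0]
W=ray("top",b,.008); print("plate",W,W.mean(0),[np.linalg.norm(W[i]-W[i-1]) for i in range(4)]); e=W[1]-W[0];print("yaw",np.degrees(np.arctan2(e[1],e[0])))
sub=C[y0:300,x0:270].reshape(-1,3); bl=sub[(sub[:,2]>.028)&(sub[:,2]<.042)]
r=cv2.minAreaRect((bl[:,:2]*1000).astype(np.float32)); print("block",r,np.median(bl[:,2]))
fl=sub[(sub[:,2]>.013)&(sub[:,2]<.019)];print(len(fl),fl.mean(0))
# bottle body yaw, other objects
for nm,(a,b_) in dict(pink=(345,272),orange=(424,216),yellow=(437,285),jar=(325,227)).items():
    print(nm,ray("top",[(a,b_)],.08 if nm!="jar" else .07)[0])
k=lambda im,b:cv2.resize(im[b[1]:b[3],b[0]:b[2]],(400,400),interpolation=cv2.INTER_CUBIC)
a=k(P,(365,228,425,288)); b=k(P,(190,220,264,294)); 
cv2.imwrite("pics/crop.png",np.hstack([a,b])[:,:,::-1])
```

```text
top zmax [5.54188454e-04 9.25447516e-02 9.41808543e-02 9.59828756e-02
 1.04519201e+00]
 captop 233 [ 0.48086989 -0.14544096  0.12599236] [ 0.50892962 -0.09095791  0.5676453 ] [0.09762261 0.15240601 0.95509342]
 objs ext [ 0.45149545 -0.17761376  0.02046918] [ 0.55774093 -0.0147549   1.04519201]
scene zmax [0.00214465 0.09050609 0.09382268 0.09658959 0.96645925]
 captop 207 [ 0.52430426 -0.170866    0.1274939 ] [ 0.83448717 -0.25758613  0.52855237] [0.75057252 0.25218844 0.87581376]
plate [[0.40570708 0.31331424 0.008     ]
 [0.53946611 0.30460566 0.008     ]
 [0.53044015 0.17140622 0.008     ]
 [0.39780404 0.18044873 0.008     ]] [0.46835434 0.24244371 0.008     ] [np.float64(0.13310034282461927), np.float64(0.1340422219887431), np.float64(0.1335048937724835), np.float64(0.1329439868741283)]
yaw -3.725068712028108
block ((468.39013671875, 242.90853881835938), (83.8624267578125, 85.06732940673828), 86.09791564941406) 0.03299197681118895
351 [0.46851688 0.2425962  0.0154917 ]
pink [ 0.44609239 -0.0403318   0.08      ]
orange [ 0.57161261 -0.21147483  0.08      ]
yellow [ 0.42149089 -0.24165773  0.08      ]
jar [0.54341021 0.00545465 0.07      ]
```

View pics/crop.png

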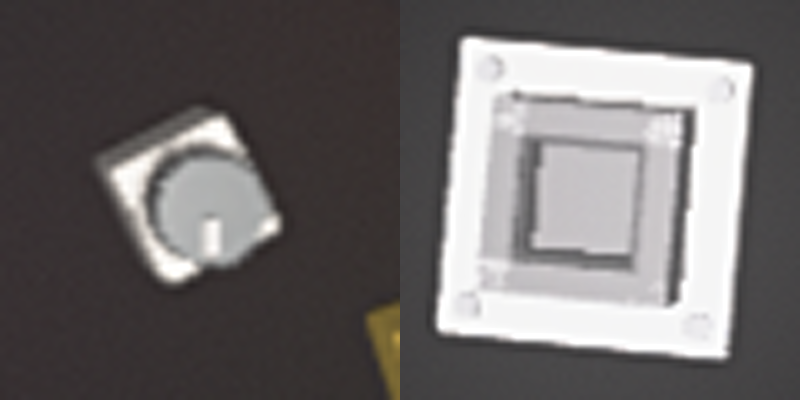

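The crop shows the cap disc centre near crop (213,207), the index rib pointing down in the image, and the shoulder corners at about (222,115), (280,225), (172,282) and (115,178). The holder is nearly square to the world, and its plate, block and floor centres agree.

Run:
```python
from h import *
q=np.array([(222,115),(280,225),(172,282),(115,178)])*60/400+[365,228]-.43
W=ray("top",q,.055); print(W[:,:2],W.mean(0)[:2],[np.linalg.norm(W[i]-W[i-1]) for i in range(4)])
for i in range(4):
    e=W[i]-W[i-1]; print(np.degrees(np.arctan2(e[1],e[0]))%90)
print("cap ray",ray("top",[(213*.15+365-.43,207*.15+228-.43)],.0938))
for n in("top","scene"):
    z=np.load(n+"0.npz"); C=cloud(n,z["d"]).reshape(-1,3); ok=z["d"].ravel()>0
    m=ok&(np.hypot(C[:,0]-.48,C[:,1]+.147)<.04)
    c=C[m]; t=c[(c[:,2]>.088)&(c[:,2]<.1)]; (x,y),r=cv2.minEnclosingCircle((t[:,:2]*1000).astype(np.float32))
    print(n,len(t),np.median(t[:,2]),t.mean(0),x,y,r)
```

```text
[[ 0.50628687 -0.15853585]
 [ 0.46972563 -0.17853818]
 [ 0.44996823 -0.14251493]
 [ 0.48448311 -0.12284401]] [ 0.47761596 -0.15060824] [np.float64(0.04182477294687554), np.float64(0.04167514322680397), np.float64(0.04108563722651728), np.float64(0.039726846380235735)]
31.42030699132828
28.682677079856575
28.743117408652026
29.6799303451038
cap ray [[ 0.47858801 -0.15039516  0.0938    ]]
top 234 0.09324775936758892 [ 0.4783741  -0.15007887  0.0931471 ] 477.8959045410156 -150.67959594726562 18.91173553466797
scene 177 0.09379618462534614 [ 0.4800674  -0.15029881  0.09351179] 477.48236083984375 -150.10931396484375 19.394250869750977
```

Request:
carry_out(commands=[{"jaw": 1,"travel": [-31,-54,8],"twist": -0.16},{"jaw": 1,"travel": [-62,-107,16],"twist": -0.33},{"jaw": 1,"travel": [-93,-160,24],"twist": -0.5},{"jaw": 1,"travel": [-124,-214,32],"twist": -0.66},{"jaw": 1,"travel": [-150,-260,40],"twist": -0.8}], squeeze=50)

```text
clock: 0.72
tool_pos: [0.4018, -0.2563, 0.2157]
tcp_rot: [-3.141, 0.001, -0.344]
wrist_force: [0.4, -0.2, -0.4]
opening: 1.0
```

Request:
carry_out(commands=[{"jaw": 1,"travel": [15,-50,20],"twist": -0.15},{"jaw": 1,"travel": [28,-98,40],"twist": -0.3},{"jaw": 1,"travel": [36,-126,56],"twist": -0.344},{"jaw": 1,"travel": [36,-126,56],"twist": -0.344},{"jaw": 1,"travel": [36,-126,56],"twist": -0.344}])

```text
clock: 1.35
tool_pos: [0.4778, -0.1501, 0.16]
tcp_rot: [-3.141, 0.001, -0.0]
wrist_force: [-0.7, -0.5, 0.1]
opening: 1.002
```

Run:
```python
from h import *
o=get_obs();print(o["tool_pos"],o["tcp_rot"],o["q"])
p,d=camera("scene"); z=np.load("scene0.npz")
cv2.imwrite("pics/s1.png",cv2.resize(p[100:260,130:370],(720,480))[:,:,::-1])
```

```text
[ 0.47784247 -0.15010863  0.15997577] [-3.14060607e+00  5.56813877e-04 -3.20568664e-04] [-3.97683918e-01  3.92146448e-01  1.86566523e+00  8.97272294e-04
  8.84676397e-01 -3.97931844e-01]
```

View pics/s1.png

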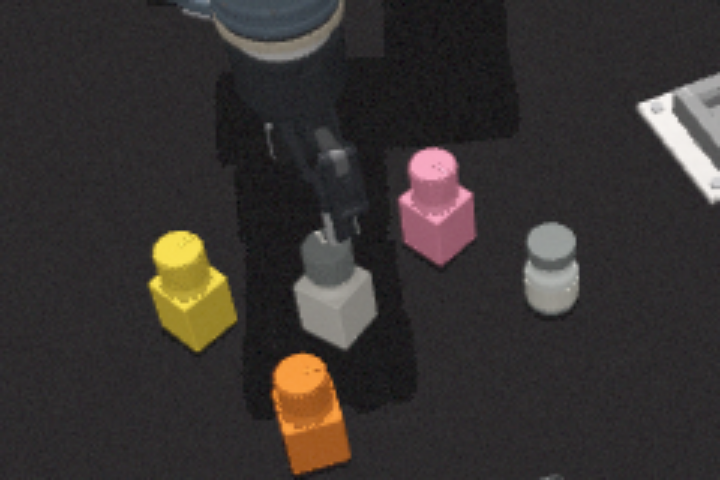

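The gripper is straight above the bottle's cap, with the neighbours clear. Next I descend and grip.

Request:
carry_out(commands=[{"jaw": 1,"travel": [0.5,0,40],"twist": 0},{"jaw": 1,"travel": [0.5,0,74],"twist": 0},{"jaw": 1,"travel": [0.5,0,74],"twist": 0},{"jaw": 0.2,"travel": [0.5,0,74],"twist": 0},{"jaw": 0.2,"travel": [0.5,0,74],"twist": 0}])

```text
clock: 2.02
tool_pos: [0.479, -0.1508, 0.0877]
tcp_rot: [3.141, -0.002, -0.001]
wrist_force: [-0.1, -0.2, 0.6]
opening: 0.603
```

Request:
carry_out(commands=[{"jaw": 0.2,"travel": [0,0,0],"twist": 0},{"jaw": 0.2,"travel": [0,0,0],"twist": 0},{"jaw": 0.2,"travel": [0,0,0],"twist": 0},{"jaw": 0.2,"travel": [0,0,0],"twist": 0}])

```text
clock: 2.52
tool_pos: [0.4793, -0.151, 0.0882]
tcp_rot: [3.141, -0.003, -0.001]
wrist_force: [-1.4, -0.8, 6.6]
opening: 0.408
```

Request:
carry_out(commands=[{"jaw": 0.2,"travel": [0,0,-20],"twist": 0},{"jaw": 0.2,"travel": [0,0,-60],"twist": 0},{"jaw": 0.2,"travel": [0,0,-90],"twist": 0},{"jaw": 0.2,"travel": [0,0,-90],"twist": 0},{"jaw": 0.2,"travel": [0,0,-90],"twist": 0}])

```text
clock: 3.15
tool_pos: [0.4784, -0.1507, 0.177]
tcp_rot: [-3.142, -0.001, -0.001]
wrist_force: [0.1, -0.2, -2.4]
opening: 0.408
```

Run:
```python
from h import *
o=get_obs();print(o["tool_pos"],o["tcp_rot"],o["q"],o["wrist_force"],o["ft_torque"])
p,d=camera("scene"); q,e=camera("top")
print(proj("scene",o["tool_pos"]),proj("top",o["tool_pos"]))
u,v=proj("scene",o["tool_pos"])[0].astype(int)
a=cv2.resize(p[v-40:v+80,u-60:u+60],(400,400),interpolation=2)
u,v=proj("top",o["tool_pos"])[0].astype(int)
b=cv2.resize(q[v-60:v+60,u-60:u+60],(400,400),interpolation=2)
cv2.imwrite("pics/s2.png",np.hstack([a,b])[:,:,::-1])
```

```text
[ 0.47844761 -0.15070276  0.17702147] [-3.14151335e+00 -1.44426571e-03 -1.22899229e-03] [-3.98281337e-01  3.66555429e-01  1.85225122e+00  7.93014856e-04
  9.21484910e-01 -3.97531479e-01] [ 0.11779708 -0.24106346 -2.35328917] [0.00773387 0.04075742 0.05478919]
[[232.9144734  156.53220373]] [[402.66279163 262.3347864 ]]
```

View pics/s2.png

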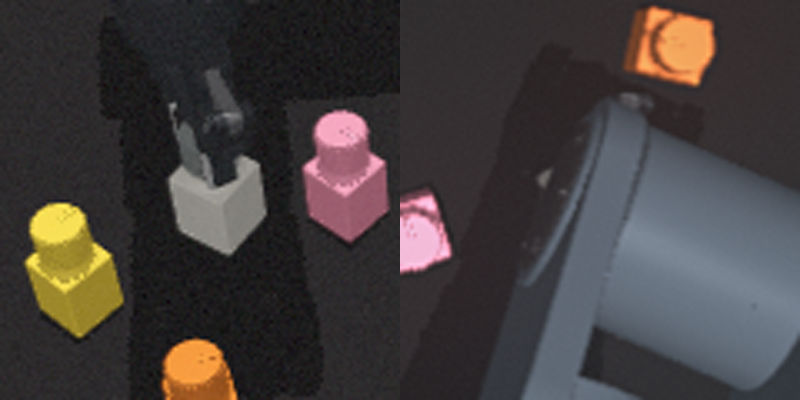

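The right scene crop shows the bottle hanging upright from the jaws (crop about (218,205)) with the neighbours undisturbed. Next I carry it higher, turning on the way.

Request:
carry_out(commands=[{"jaw": 0.2,"travel": [0,-10,-40],"twist": -0.17},{"jaw": 0.2,"travel": [-2,-60,-45],"twist": -0.34},{"jaw": 0.2,"travel": [-4,-110,-45],"twist": -0.51},{"jaw": 0.2,"travel": [-5,-155,-45],"twist": -0.68},{"jaw": 0.2,"travel": [-6,-190,-45],"twist": -0.85}])

```text
clock: 3.88
tool_pos: [0.472, 0.0409, 0.2209]
tcp_rot: [-3.141, 0.0, 0.855]
wrist_force: [0.3, 0.2, -2.1]
opening: 0.408
```

Request:
carry_out(commands=[{"jaw": 0.2,"travel": [35,-31,0],"twist": -0.17},{"jaw": 0.2,"travel": [70,-63,0],"twist": -0.34},{"jaw": 0.2,"travel": [105,-95,0],"twist": -0.51},{"jaw": 0.2,"travel": [135,-122,0],"twist": -0.68},{"jaw": 0.2,"travel": [150,-135,0],"twist": -0.85}])

```text
clock: 4.5
tool_pos: [0.4679, 0.2445, 0.2197]
tcp_rot: [-3.139, -0.0, 1.712]
wrist_force: [-0.4, 0.3, -2.2]
opening: 0.405
```

Request:
carry_out(commands=[{"jaw": 0.2,"travel": [-2,0,10],"twist": -0.18},{"jaw": 0.2,"travel": [-2,0,20],"twist": -0.36},{"jaw": 0.2,"travel": [-2,0,30],"twist": -0.54},{"jaw": 0.2,"travel": [-2,0,45],"twist": -0.72},{"jaw": 0.2,"travel": [-2,0,55],"twist": -0.852}])

```text
clock: 5.12
tool_pos: [0.4674, 0.2422, 0.1628]
tcp_rot: [-3.138, -0.004, 2.569]
wrist_force: [0.9, 0.5, -1.9]
opening: 0.409
```

Request:
carry_out(commands=[{"jaw": 0.2,"travel": [0,0,0],"twist": 0},{"jaw": 0.2,"travel": [0,0,0],"twist": 0}])

```text
clock: 5.38
tool_pos: [0.4673, 0.2422, 0.1625]
tcp_rot: [-3.137, -0.004, 2.566]
wrist_force: [0.2, 1.1, -2.0]
opening: 0.404
```

Run:
```python
from h import *
o=get_obs();print(o["tool_pos"],o["tcp_rot"],o["q"],o["wrist_force"],o["ft_torque"])
p,d=camera("scene"); u,v=proj("scene",o["tool_pos"]-[0,0,.06])[0].astype(int); print(u,v)
C=cloud("scene",d); c=C[v-60:v+60,u-60:u+60].reshape(-1,3)
foot=o["tool_pos"][2]-.0882
# side faces of body
m=(c[:,2]>foot+.006)&(c[:,2]<foot+.045)&(np.hypot(c[:,0]-o["tool_pos"][0],c[:,1]-o["tool_pos"][1])<.036)
b=c[m]; print(len(b)); 
# split into two faces by rotating with assumed yaw
th=np.radians(-3.8); ex=np.array([np.cos(th),np.sin(th)]); ey=np.array([-ex[1],ex[0]])
r=b[:,:2]-o["tool_pos"][:2]; X=r@ex; Y=r@ey
for A,B,nm in((X,Y,"+x face"),(Y,X,"-y face")):
    s=A>.016 if nm[0]=="+" else A<-.016
    s&=abs(B)<.018
    f=np.polyfit(B[s],A[s],1); print(nm,s.sum(),"offset",f[1],"slope deg",np.degrees(np.arctan(f[0])), "z lean", np.polyfit(b[s,2],A[s],1)[0])
cv2.imwrite("pics/s3.png",cv2.resize(p[v-60:v+60,u-70:u+70],(700,600),interpolation=2)[:,:,::-1])
```

```text
[0.46731375 0.24218788 0.16250607] [-3.13719782 -0.00423408  2.56648063] [ 3.89238557e-01  4.30658299e-01  1.79556186e+00  1.22315986e-03
  9.21397208e-01 -2.17799397e+00] [ 0.2073577   1.08751345 -2.01503309] [0.00259502 0.06430281 0.01621266]
377 114
277
+x face 138 offset 0.021059804300848518 slope deg 1.4082235135258103 z lean 0.010308110127839356
-y face 102 offset -0.024881275167769504 slope deg -1.7332410171124863 z lean 0.005044299991714508
```

View pics/s3.png

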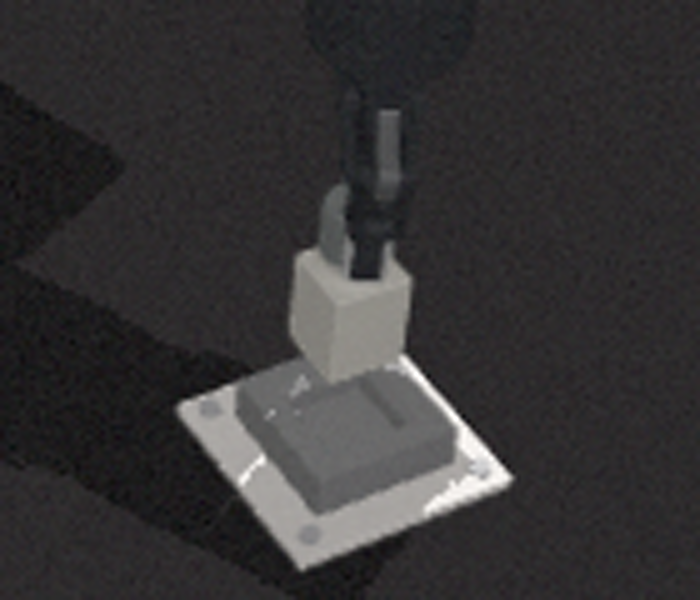

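The scene crop shows the bottle hanging upright above the pocket, about square to the block. I compare it with the block in the same camera.

Run:
```python
from h import *
z=np.load("scene0.npz"); C=cloud("scene",z["d"]); c=C[100:190,320:430].reshape(-1,3)
O=np.array([.4684,.2427]); th=np.radians(-3.8); ex=np.array([np.cos(th),np.sin(th)]); ey=np.array([-ex[1],ex[0]])
r=c[:,:2]-O; X=r@ex; Y=r@ey; Z=c[:,2]
s=(Z>.014)&(Z<.028)
for A,B,sg,nm in((X,Y,1,"+x"),(Y,X,-1,"-y")):
    k=s&(sg*A>.034)&(sg*A<.055)&(abs(B)<.036); f=np.polyfit(B[k],A[k],1); print(nm,k.sum(),"centre off",f[1]-sg*.042,np.median(A[k])-sg*.042,"slope",np.degrees(np.arctan(f[0])))
t=(Z>.031)&(Z<.037); rr=cv2.minAreaRect((c[t][:,:2]*1000).astype(np.float32)); print(rr)
p=(Z>.004)&(Z<.012)&(abs(X)<.08)&(abs(Y)<.08); print(cv2.minAreaRect((c[p][:,:2]*1000).astype(np.float32)))
```

```text
+x 85 centre off -0.00017622037277239405 -0.0003456653195729187 slope 1.1918820151695741
-y 59 centre off 0.0015535506564203563 0.001445895795660554 slope -0.07667795221458101
((468.66680908203125, 243.23046875), (86.0451431274414, 88.2900161743164), 85.46930694580078)
((467.939208984375, 242.35025024414062), (157.6187286376953, 157.94949340820312), 86.19620513916016)
```

Run:
```python
from h import *
O=np.array([.4684,.2427]); th=np.radians(-3.8); ex=np.array([np.cos(th),np.sin(th)]); ey=np.array([-ex[1],ex[0]])
f=lambda L,z:(ray("scene",np.array(L)/5.+[307,54]-.4,z)[:,:2]-O)@np.c_[ex,ey]*1000
print("foot near,left,right\n",f([(331,384),(291,337),(407,362)],.0743))
print("shoulder near,left,right\n",f([(338,301),(296,254),(412,279)],.0743+.055))
print("block near,left,right\n",f([(318,470),(238,391),(459,428)],.034))
```

```text
foot near,left,right
 [[ 17.14014309 -23.09163826]
 [-21.85412319 -23.21758151]
 [ 21.23742971  19.53809261]]
shoulder near,left,right
 [[ 16.20734878 -23.82330235]
 [-22.81698    -24.24235115]
 [ 19.30694279  16.82622057]]
block near,left,right
 [[ 33.45749543 -36.95035443]
 [-35.3919695  -44.19314745]
 [ 41.25049688  43.67334828]]
```

Request:
carry_out(commands=[{"jaw": 0.2,"travel": [0,2,0],"twist": -0.015},{"jaw": 0.2,"travel": [0,2,25],"twist": -0.015},{"jaw": 0.2,"travel": [0,2,37],"twist": -0.015},{"jaw": 0.2,"travel": [0,2,37],"twist": -0.015},{"jaw": 0.2,"travel": [0,2,37],"twist": -0.015}])

```text
clock: 6.05
tool_pos: [0.4688, 0.244, 0.1265]
tcp_rot: [-3.139, -0.003, 2.582]
wrist_force: [0.8, 0.3, -1.1]
opening: 0.406
```

Request:
carry_out(commands=[{"jaw": 0.2,"travel": [0,0,2],"twist": 0},{"jaw": 0.2,"travel": [0,0,4],"twist": 0},{"jaw": 0.2,"travel": [0,0,6],"twist": 0},{"jaw": 0.2,"travel": [0,0,8],"twist": 0},{"jaw": 0.2,"travel": [0,0,8],"twist": 0}])

```text
clock: 6.68
tool_pos: [0.4686, 0.2441, 0.1183]
tcp_rot: [-3.138, -0.004, 2.582]
wrist_force: [-0.0, 0.6, -2.2]
opening: 0.407
```

Request:
carry_out(commands=[{"jaw": 0.2,"travel": [0,0,1.5],"twist": 0},{"jaw": 0.2,"travel": [0,0,3],"twist": 0},{"jaw": 0.2,"travel": [0,0,4.5],"twist": 0},{"jaw": 0.2,"travel": [0,0,6],"twist": 0},{"jaw": 0.2,"travel": [0,0,6],"twist": 0}])

```text
clock: 7.3
tool_pos: [0.4686, 0.2441, 0.1121]
tcp_rot: [-3.138, -0.004, 2.582]
wrist_force: [0.3, 3.3, -1.4]
opening: 0.404
```

Request:
carry_out(commands=[{"jaw": 0.2,"travel": [0.4,0.7,1.5],"twist": 0},{"jaw": 0.2,"travel": [0.4,0.7,3],"twist": 0},{"jaw": 0.2,"travel": [0.4,0.7,4.5],"twist": 0},{"jaw": 0.2,"travel": [0.4,0.7,6],"twist": 0},{"jaw": 0.2,"travel": [0.4,0.7,6],"twist": 0}])

```text
clock: 7.92
tool_pos: [0.4685, 0.2448, 0.1059]
tcp_rot: [-3.138, -0.004, 2.582]
wrist_force: [0.1, 1.8, -1.9]
opening: 0.407
```

Request:
carry_out(commands=[{"jaw": 0.2,"travel": [0.2,0.4,0.5],"twist": 0},{"jaw": 0.2,"travel": [0.2,0.4,1],"twist": 0},{"jaw": 0.2,"travel": [0.2,0.4,1.5],"twist": 0},{"jaw": 0.2,"travel": [0.2,0.4,2],"twist": 0},{"jaw": 0.2,"travel": [0.2,0.4,2],"twist": 0}])

```text
clock: 8.55
tool_pos: [0.4688, 0.2453, 0.1042]
tcp_rot: [-3.139, -0.003, 2.582]
wrist_force: [1.0, -0.1, 3.4]
opening: 0.406
```

Request:
carry_out(commands=[{"jaw": 0.2,"travel": [0,0,0.5],"twist": 0},{"jaw": 0.2,"travel": [0,0,1],"twist": 0},{"jaw": 0.2,"travel": [0,0,1],"twist": 0}])

```text
clock: 8.93
tool_pos: [0.4692, 0.2453, 0.1039]
tcp_rot: [-3.139, -0.003, 2.582]
wrist_force: [-0.3, -1.2, 10.6]
opening: 0.406
```

Run:
```python
from rig import *
o=get_obs();print(o["tool_pos"],o["tcp_rot"],o["q"][5],o["wrist_force"],o["ft_torque"])
```

```text
[0.46921132 0.24529895 0.10389354] [-3.13924077e+00 -2.65477509e-03  2.58176899e+00] -2.189148867641423 [-0.2821303  -1.20709619 10.5686918 ] [-0.10107704  0.25666223  0.03626817]
```

Request:
carry_out(commands=[{"jaw": 0.2,"travel": [0,0,0.6],"twist": 0.16},{"jaw": 0.2,"travel": [0,0,0.7],"twist": 0.32},{"jaw": 0.2,"travel": [0,0,0.8],"twist": 0.48},{"jaw": 0.2,"travel": [0,0,0.9],"twist": 0.64},{"jaw": 0.2,"travel": [0,0,1.0],"twist": 0.8}])

```text
clock: 9.55
tool_pos: [0.4701, 0.2451, 0.1037]
tcp_rot: [-3.14, 0.0, 1.777]
wrist_force: [1.0, -4.3, 8.9]
opening: 0.405
```

Run:
```python
from rig import *
o=get_obs();print(o["tool_pos"],o["tcp_rot"],o["q"][5],o["wrist_force"],o["ft_torque"],o["joint_efforts"][5])
```

```text
[0.47011333 0.24507075 0.10370656] [-3.14020523e+00  4.63738751e-04  1.77696779e+00] -1.3839621226938452 [ 0.97162926 -4.315601    8.86378696] [-0.87462934 -0.40541374  0.03858481] -2.036396786570549
```

Request:
carry_out(commands=[{"jaw": 0.2,"travel": [-0.5,0,0.6],"twist": 0.16},{"jaw": 0.2,"travel": [-0.5,0,0.7],"twist": 0.32},{"jaw": 0.2,"travel": [-0.5,0,0.8],"twist": 0.48},{"jaw": 0.2,"travel": [-0.5,0,0.9],"twist": 0.64},{"jaw": 0.2,"travel": [-0.5,0,1.0],"twist": 0.8}])

```text
clock: 10.18
tool_pos: [0.4704, 0.2442, 0.1032]
tcp_rot: [-3.142, 0.002, 0.972]
wrist_force: [-1.4, -3.6, 9.6]
opening: 0.406
```

```bash
cat > o.py <<'E'
from rig import *
o=get_obs();print(o["tool_pos"].round(5),o["tcp_rot"].round(4),o["q"][5].round(4),o["wrist_force"].round(2),o["ft_torque"].round(4),o["joint_efforts"][5].round(3))
E
python3 o.py
```

```text
[0.47035 0.24422 0.10319] [-3.1415e+00  1.8000e-03  9.7210e-01] -0.5797 [-1.36 -3.56  9.56] [-0.8936  0.3225  0.091 ] -2.037
```

Request:
carry_out(commands=[{"jaw": 0.2,"travel": [-0.4,0.3,0.5],"twist": 0.1},{"jaw": 0.2,"travel": [-0.4,0.3,0.6],"twist": 0.2},{"jaw": 0.2,"travel": [-0.4,0.3,0.7],"twist": 0.3},{"jaw": 0.2,"travel": [-0.4,0.3,0.8],"twist": 0.4},{"jaw": 0.2,"travel": [-0.4,0.3,0.8],"twist": 0.5}])

```text
clock: 10.8
tool_pos: [0.4701, 0.2433, 0.1029]
tcp_rot: [3.14, 0.003, 0.469]
wrist_force: [-4.3, -4.7, 12.7]
opening: 0.408
```

```bash
python3 o.py
```

```text
[0.47011 0.24326 0.10286] [3.1403e+00 2.7000e-03 4.6910e-01] -0.0773 [-4.34 -4.66 12.75] [-0.8306  0.6448  0.0977] -1.247
```

Request:
carry_out(commands=[{"jaw": 0.2,"travel": [-0.6,0.2,0.4],"twist": 0.08},{"jaw": 0.2,"travel": [-0.6,0.2,0.4],"twist": 0.16},{"jaw": 0.2,"travel": [-0.6,0.2,0.5],"twist": 0.24},{"jaw": 0.2,"travel": [-0.6,0.2,0.5],"twist": 0.32},{"jaw": 0.2,"travel": [-0.6,0.2,0.5],"twist": 0.4}])

```text
clock: 11.42
tool_pos: [0.4695, 0.2425, 0.1027]
tcp_rot: [3.139, 0.003, 0.067]
wrist_force: [-3.3, -3.5, 9.1]
opening: 0.407
```

```bash
python3 o.py
```

```text
[0.46945 0.24247 0.1027 ] [3.1386e+00 2.5000e-03 6.6800e-02] 0.3247 [-3.29 -3.45  9.06] [-0.579   0.4591  0.052 ] -0.988
```

Request:
carry_out(commands=[{"jaw": 0.2,"travel": [-0.4,0.4,0.4],"twist": 0.08},{"jaw": 0.2,"travel": [-0.4,0.4,0.4],"twist": 0.16},{"jaw": 0.2,"travel": [-0.4,0.4,0.5],"twist": 0.24},{"jaw": 0.2,"travel": [-0.4,0.4,0.5],"twist": 0.32},{"jaw": 0.2,"travel": [-0.4,0.4,0.5],"twist": 0.4}])

```text
clock: 12.05
tool_pos: [0.4685, 0.2418, 0.1022]
tcp_rot: [3.136, 0.002, -0.334]
wrist_force: [-3.8, -1.1, 6.5]
opening: 0.41
```

```bash
python3 o.py
```

```text
[0.4685  0.24178 0.10224] [ 3.1364e+00  2.0000e-03 -3.3400e-01] 0.7258 [-3.82 -1.06  6.49] [-0.1264  0.8382  1.2719] 0.099
```

Request:
carry_out(commands=[{"jaw": 0.2,"travel": [-0.4,0,0.3],"twist": -0.03},{"jaw": 0.2,"travel": [-0.4,0,0.3],"twist": -0.03}])

```text
clock: 12.3
tool_pos: [0.4684, 0.2418, 0.1023]
tcp_rot: [3.136, 0.001, -0.302]
wrist_force: [-0.0, -2.5, 5.3]
opening: 0.405
```

```bash
python3 o.py
```

```text
[0.46837 0.24185 0.10229] [ 3.1363e+00  1.2000e-03 -3.0200e-01] 0.6951 [-0.01 -2.47  5.28] [-0.2089  0.0028  0.6554] 0.513
```

Request:
carry_out(commands=[{"jaw": 0.2,"travel": [0,0,0.3],"twist": -0.03},{"jaw": 0.2,"travel": [0,0,0.3],"twist": -0.03}])

```text
clock: 12.55
tool_pos: [0.4684, 0.2418, 0.1022]
tcp_rot: [3.136, 0.001, -0.271]
wrist_force: [-1.0, -1.5, 6.2]
opening: 0.407
```

```bash
python3 o.py
```

```text
[0.46836 0.24176 0.10222] [ 3.1361e+00  1.3000e-03 -2.7120e-01] 0.6644 [-1.02 -1.5   6.21] [-0.0548  0.187   0.2023] -0.003
```

Request:
carry_out(commands=[{"jaw": 0.2,"travel": [0,0,0.3],"twist": -0.04},{"jaw": 0.2,"travel": [0,0,0.3],"twist": -0.04}])

```text
clock: 12.8
tool_pos: [0.4684, 0.2416, 0.1021]
tcp_rot: [3.136, 0.001, -0.231]
wrist_force: [-0.1, -0.3, 4.9]
opening: 0.408
```

```bash
python3 o.py
```

```text
[0.46843 0.24165 0.10212] [ 3.1361e+00  1.3000e-03 -2.3050e-01] 0.6239 [-0.12 -0.3   4.87] [-0.2192 -0.0209 -0.0718] -0.254
```

Request:
carry_out(commands=[{"jaw": 0.2,"travel": [0,0,0.3],"twist": 0.045},{"jaw": 0.2,"travel": [0,0,0.3],"twist": 0.045}])

```text
clock: 13.05
tool_pos: [0.4682, 0.2416, 0.1021]
tcp_rot: [3.136, 0.001, -0.276]
wrist_force: [-3.0, 0.3, 6.6]
opening: 0.406
```

```bash
cat > yaw.py <<'E'
from h import *
import sys
P=[];F=[]
for i in range(6):
    p,d=camera("scene"); P.append(p); F.append(d)
d=np.median(F,0); p=np.median(P,0).astype(np.uint8)
C=cloud("scene",d.astype(np.float32)); c=C[80:190,320:430].reshape(-1,3)
O=np.array([.4684,.2427]); th=np.radians(-3.8); ex=np.array([np.cos(th),np.sin(th)]); ey=np.array([-ex[1],ex[0]])
r=c[:,:2]-O; X=r@ex; Y=r@ey; Z=c[:,2]; s=(Z>.038)&(Z<.068)
for A,B,sg,nm in((X,Y,1,"+x"),(Y,X,-1,"-y")):
    k=s&(sg*A>.015)&(sg*A<.03)&(abs(B)<.019)
    for _ in range(3):
        f=np.polyfit(B[k],A[k],1); k=k&(abs(A-np.polyval(f,B))<.003)
    print(nm,k.sum(),"off",round(f[1]*1e3-sg*22,2),"rot",round(-sg*np.degrees(np.arctan(f[0])),2))
sh=c[(Z>.062)&(Z<.076)&(np.hypot(X,Y)<.036)]; print("shoulder z",np.percentile(sh[:,2],[50,90]))
cv2.imwrite(f"pics/{sys.argv[1]}.png",cv2.resize(p[70:190,310:450],(700,600),interpolation=2)[:,:,::-1])
E
python3 o.py; python3 yaw.py y1; python3 o.py
```

```text
[0.46818 0.24163 0.10207] [ 3.1356e+00  1.4000e-03 -2.7550e-01] 0.6691 [-2.97  0.27  6.56] [0.0812 0.529  0.185 ] 0.57
+x 105 off -0.18 rot -4.4
-y 70 off 1.56 rot -3.84
shoulder z [0.0705046  0.07343185]
[0.46816 0.24162 0.10204] [ 3.1356e+00  1.4000e-03 -2.7500e-01] 0.6686 [-2.47 -0.44  7.11] [0.05   0.4949 0.2425] 0.282
```

View pics/y1.png

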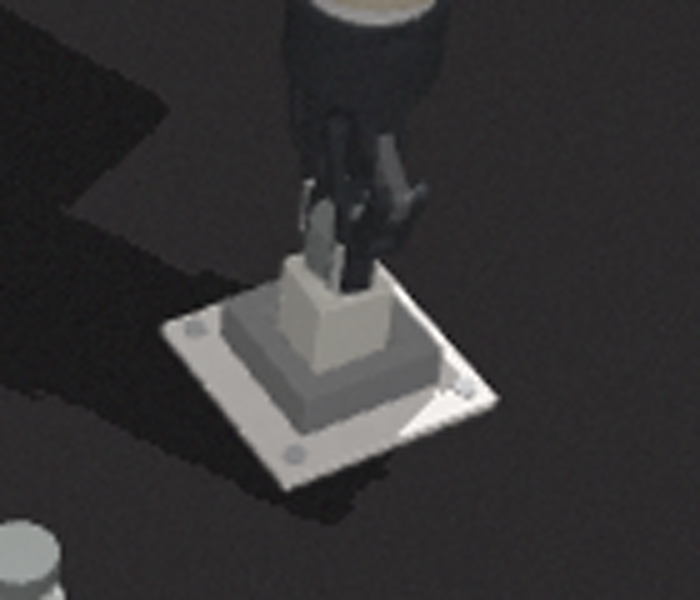

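The picture shows the bottle deep in the pocket, turned to its clockwise play stop, with its shoulder at about z = 0.071. Next I back off.

Request:
carry_out(commands=[{"jaw": 0.2,"travel": [0,0,0.3],"twist": -0.16},{"jaw": 0.2,"travel": [0,0,0.2],"twist": -0.32},{"jaw": 0.2,"travel": [0,0,0.1],"twist": -0.48},{"jaw": 0.2,"travel": [0,0,0],"twist": -0.64},{"jaw": 0.2,"travel": [0,0,0],"twist": -0.8}])

```text
clock: 13.98
tool_pos: [0.4693, 0.2419, 0.1026]
tcp_rot: [3.138, 0.002, 0.53]
wrist_force: [3.3, 0.4, 3.5]
opening: 0.408
```

```bash
python3 o.py
```

```text
[0.4693  0.24194 0.10258] [3.1379e+00 2.2000e-03 5.3010e-01] -0.1365 [3.27 0.41 3.53] [ 0.2458 -0.743  -0.0698] 2.028
```

Request:
carry_out(commands=[{"jaw": 0.2,"travel": [0.3,0.1,0.2],"twist": -0.15},{"jaw": 0.2,"travel": [0.3,0.1,0.1],"twist": -0.3},{"jaw": 0.2,"travel": [0.3,0.1,0],"twist": -0.45},{"jaw": 0.2,"travel": [0.3,0.1,0],"twist": -0.6},{"jaw": 0.2,"travel": [0.3,0.1,0],"twist": -0.75}])

```text
clock: 14.6
tool_pos: [0.4706, 0.2428, 0.1032]
tcp_rot: [3.138, 0.001, 1.284]
wrist_force: [2.2, 6.9, 2.9]
opening: 0.407
```

```bash
python3 o.py; python3 yaw.py y2; python3 o.py
```

```text
[0.47065 0.24284 0.10317] [3.1382e+00 1.4000e-03 1.2844e+00] -0.8914 [2.17 6.89 2.95] [ 1.2995 -0.4638 -0.0825] 1.889
+x 101 off -0.63 rot 2.53
-y 75 off 0.85 rot 2.87
shoulder z [0.07064915 0.07450267]
[0.47067 0.24275 0.10318] [3.1381e+00 1.6000e-03 1.2798e+00] -0.8866 [1.96 4.79 3.61] [ 0.9516 -0.5137 -0.0184] -0.036
```

Request:
carry_out(commands=[{"jaw": 0.2,"travel": [0.5,0,0.3],"twist": -0.07},{"jaw": 0.2,"travel": [0.5,0,0.3],"twist": -0.147},{"jaw": 0.2,"travel": [0.5,0,0.3],"twist": -0.147},{"jaw": 0.2,"travel": [0.5,0,0.3],"twist": -0.147}])

```text
clock: 15.4
tool_pos: [0.4711, 0.2435, 0.1031]
tcp_rot: [3.138, 0.001, 1.425]
wrist_force: [0.4, 3.7, 4.0]
opening: 0.408
```

```bash
python3 o.py; python3 yaw.py y3; python3 o.py
python3 - <<'E'
from h import *
a=cv2.imread("pics/y3.png"); q,_=camera("top"); z=np.load("top0.npz")["p"]
print("bystander px change", [(n,float(np.abs(q[y-25:y+25,x-25:x+25].astype(int)-z[y-25:y+25,x-25:x+25]).mean().round(1))) for n,x,y in(("jar",325,227),("dish",263,139),("mouse",376,141))])
cv2.imwrite("pics/f.png",np.hstack([cv2.resize(a,(400,343)),cv2.resize(q[60:340,150:470],(392,343))[:,:,::-1]]))
E
```

```text
[0.4711  0.24348 0.10313] [3.1376e+00 1.4000e-03 1.4251e+00] -1.0312 [0.45 3.69 3.99] [ 0.7146 -0.1822 -0.0781] -0.056
+x 101 off -0.51 rot 3.0
-y 76 off 1.0 rot 3.01
shoulder z [0.07074331 0.0735832 ]
[0.47103 0.24343 0.10307] [3.1378e+00 1.5000e-03 1.4263e+00] -1.0324 [1.78 4.12 5.16] [ 0.8506 -0.2729 -0.1022] -0.053
bystander px change [('jar', 2.3), ('dish', 0.7), ('mouse', 1.0)]
```

View pics/f.png

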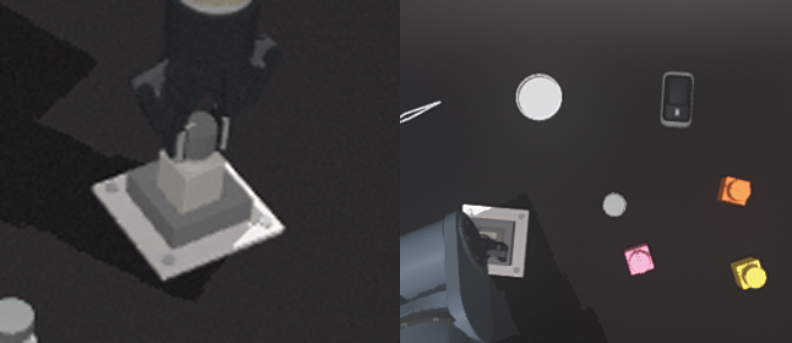

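```bash
python3 -c "
from rig import *
print(sign_off(), get_obs()['clock'])"
```

```text
the job is handed in; nothing more can be done
the job is handed in; nothing more can be done
```

The bottle is standing in the pocket with its cap screwed down to the stop and backed off a quarter turn. The gripper is still holding the cap, and the job was handed in at about 16 s of the allowed 64 s.

- **Seating:** I carried the bottle by its cap and lowered it until it met the floor. Contact came at the predicted tool height of 0.104 m. Afterwards the shoulder read about z = 0.071 m, which matches a bottle on the pocket floor.
- **Screwing down:** I turned the cap clockwise about 2.85 rad. The torque then rose from its drag of 0.05–0.1 N m to 1.27 N m, which showed the hard stop. Unloading the torque and reloading it lightly put the stop at a tool yaw of about -0.263 rad.
- **Backing off:** I backed off to a tool yaw of 1.426 rad. The bottle itself turned about 0.12 rad within the pocket's play, so the cap is about 1.57 rad off its stop. This figure comes from the tool and bottle angles; I did not check it against the index rib, which the gripper hides.
- **Final state:** The last reading shows about 5 N of downward push. In the last top view the jar, dish and mouse were where they started.

**Not perfectly square:** the bottle rests against the anticlockwise side of its play, about 3 to 4 degrees off the holder's axes. I left it there. The camera measurements of its position sideways differed by 1 to 3 mm, and I settled that by feeling the contact forces on the way down.

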